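# Scoop the silver dishes out from under the soldering shelf

### The job

Two shallow silver dishes lie under the low grate shelf on the jeweller's bench. Take the flat scoop by its wooden grip, slide it along the bench under the shelf's front lip until both dishes have ridden up into its pan, and draw them out, never touching the dishes with the gripper. Then carry the scoop level and set it down flat in the middle of the round white soldering board with both dishes still in it, and leave everything else where it is.

Things in the scene. Friction and masses are not known exactly. Their poses are not given: they have to be found in the camera images.
- scoop: flat aluminium scoop, 190 mm long (x), 160 mm wide (y); origin on its underside, mid length and width; x points from the grip to the open front edge, z up. Pan from x = 5 to 95 mm, floor 2 mm thick, 154 mm wide inside; side walls to 16 mm high, 10 mm near the front; back wall 18 mm; no front wall. Tail plate behind, 44 mm wide, 2 mm thick, carries the grip. Smooth sole; about 0.28 kg
- scoop_grip (a point): where to hold the scoop's upright wooden grip: on its middle plane, 45 mm above the scoop's underside, 66 mm behind the scoop's origin. The grip is a block 16 mm thick (scoop y), 54 mm long (scoop x), its top 58 mm above the underside
- scoop_lip (a point): middle of the scoop's front edge, on the underside, 95 mm ahead of the scoop's origin
- shelf: low dark steel grate shelf, fixed on the bench, 122 mm deep (x), 250 mm wide (y), 71 mm high; origin on the bench under its middle; +x points from the open front (mouth at x = -61 mm, robot side) to the back. Bay beneath: 236 mm wide, 55 mm high under the front lip; a rigid fence 22 mm high closes the back, its front face at x = +55 mm; the dishes can be pushed against it
- dish_a: shallow, smooth polished (slippery) silver dish, round, 60 mm across the rim, 11 mm high, flat foot 24 mm across, underside curving up from the foot to the rim; loose, about 45 g, standing on the bench under the grate, in front of the fence; origin at the middle of its underside
- dish_b: a second, equal dish beside the first (towards the shelf's -y), centres 62 to 70 mm apart; both fit side by side into the scoop's pan
- board: round white ceramic soldering board on a dark foot, fixed, 260 mm across, flat top 38 mm above the bench; origin on the bench under its middle
- jar: small glass flux jar with black cap, 54 mm across, 70 mm high; bystander, leave alone
- torch: brass and black torch handpiece, about 230 mm long, 26 mm thick, lying down; bystander, leave alone
- tweezers: flat steel tweezers with wooden scales, 160 x 13 x 6 mm, lying behind the shelf; bystander, leave alone
- mandrel: tapered steel ring mandrel, 290 mm long, 25 mm thick, lying on two small wooden rests; bystander, leave alone
- hammer: hammer, lying down; bystander, leave alone
- charcoal: dark charcoal block, 100 x 50 x 30 mm; bystander, leave alone
- pickle: large jar with white cap, 80 mm across, 110 mm high; bystander, leave alone
Mind the look-alikes: they are no part of the job. Leave any green look-alike of the dish_a alone.

How it is judged:
By the outcome, as a careful person would: the job done as asked, in the order asked, and still so for the second after the job is handed in, with the robot touching nothing.
It also fails if it takes over 64 s, if anything falls off the work surface, if the arm or the gripper's body presses on something with over 40 N, if the wrist force passes 120 N, or if a joint passes its speed limit or range.

### The arm

A 6-joint arm with a two-finger parallel gripper is mounted at the origin on the work surface. World frame = base frame: x ahead of the robot, y to its left, z up, the work surface at z = 0. Lengths are in m, angles in rad, forces in N, time in s.
With the tool pointing down it reaches from about 0.375 to 0.975 m from the base axis. Payload 3.8 kg.
Tool frame: the origin (TCP) lies on the centre line of the jaws, within the pads' length; the fingertips stand 17 mm ahead of it and the grasp point (between the pads) lies 2 mm behind it (bot.tip_extent is the distance from the TCP to the fingertips, in m); z points along the fingers, y is the line along which they close (so a half turn about z gives the same grasp; the last joint's range is limited). The gripper opens to 85 mm and grips with 20 to 120 N. Pads are 22 mm wide; open, the fingers measure 114 mm over their backs; the gripper's body (76 mm by 85 mm) begins 54 mm behind the grasp point. The pads swing forward as they close: fully open they stand 13 mm farther back than shut.
Start: joints at [1.093, 0.264, 1.604, -0, 1.274, -0.037], TCP at [0.288, 0.61, 0.248] pointing down, gripper open.
Joint ranges: [-2.63, 2.63], [-0.94, 2.18], [0.31, 2.57], [-1.31, 4.45], [0, 2.66], [-2.55, 2.55]. Speed limits (rad/s): [2.57, 2.57, 3.14, 3.14, 3.14, 3.14].

### API

Orientations are given as a rotation vector (axis times angle).
In Python, from workcell import readout, read_camera, finish_job, bot gives the robot as it stands.
- The arm moves only by the tool jog_arm, never from a script. Its argument "deltas" is one flat list of numbers, 7 for each row, row after row: the shift along the tool's x, y, z in m, then the turn, a rotation vector about the tool's x, y, z in degrees, then the gripper command: -1 is shut, 1 is fully open, values between are in proportion. A call has 1 to 8 rows; each row is the pose to reach, as a shift and turn from the pose commanded when the call began, along the tool's axes at that moment; what a row does not reach only later rows make up. A row lasts 1/10 s, in which the tool goes at most 50 mm and 8.59 degrees, less where a joint would pass 70% of its speed; a pose out of reach is approached as far as the arm can. A call with a gripper value outside its range is refused whole. The fingers move at their own pace and stop on an object; "squeeze" is the grip in N (left out, the last holds). Time passes only in rows, so rows that repeat a pose let the fingers close. It gives the time, the measured TCP pose, the force, the opening and the grip force at its end, in the units of the state.
- readout.read_state(): the state, without advancing time (a new reading comes with each control period).
- read_camera(name): name is "scene" or "top" or "wrist"; returns a dict with "color" (384x512x3 uint8, blue, green, red), "fx", "fy", "cx", "cy" (pixels), "origin" and "attitude" of the camera in the world. Camera axes: x right, y down, z forward; pixel columns grow to the right and rows downward; lengths in m; the calibration is good to about 2 mm. A picture is of the moment at which its call begins. There is no depth.
- finish_job(): hands the job in; it is judged then, once.
The state is a dict: "time": time; "q": joint angles; "joint_vel": joint speeds; "joint_torque": joint torques, N m; "tool_pos": TCP position; "tcp_rot": TCP orientation; "wrist_force": force on the tool from outside, world axes, zero at the start; "torque": the same for the moment, N m; "width": opening from 0.0 (shut) to 1.0 (fully open); "grip_force": force on a finger pad.
Only numpy, scipy, OpenCV 4.12 (cv2) and the standard library are available. Lean on these libraries where they do the work, as an engineer would, in place of code of your own. Each camera call takes 0.05 s, during which the arm holds its last target. There are 200 camera calls.

## Working session

There is one attempt and no reset: what is moved stays moved. The work goes in short steps, Python scripts to look and compute and a tool call to move; the robot and the scene stay as the last step left them, time stands still between calls to the robot, and variables do not carry over. Pictures are saved under pics/ and viewed, at most 12 in all, crops included, and the job is handed in when it is done.

Besides the shell and the picture viewer there is one more tool, called after "Call:" in YAML: its name, and indented under it one key for each argument. jog_arm: Moves the arm, as the interface text tells. Its arguments: {"type":"object","properties":{"deltas":{"type":"array"},"squeeze":{"type":"number"}},"required":["deltas"]}

```bash
mkdir -p pics; cat > h.py <<'E'
import numpy as np,cv2
from scipy.spatial.transform import Rotation as R
from workcell import readout, read_camera, finish_job, bot
def att(c):
    a=np.array(c["attitude"],float)
    return a if a.shape==(3,3) else (R.from_rotvec(a).as_matrix() if a.size==3 else R.from_quat(a).as_matrix())
def px2w(c,u,v,z):
    d=att(c)@np.array([(u-c["cx"])/c["fx"],(v-c["cy"])/c["fy"],1]); o=np.array(c["origin"])
    return o+d*(z-o[2])/d[2]
def w2px(c,p):
    q=att(c).T@(np.array(p)-np.array(c["origin"])); return np.array([c["fx"]*q[0]/q[2]+c["cx"],c["fy"]*q[1]/q[2]+c["cy"]])
E
python3 - <<'E'
from h import *
import pickle
cs={n:read_camera(n) for n in("top","scene")}
pickle.dump(cs,open("c0.pkl","wb"))
for n,c in cs.items():
    print(n,c["fx"],c["cx"],c["cy"],c["origin"],c["attitude"])
    cv2.imwrite(f"pics/{n}0.png",cv2.resize(c["color"],(800,600),interpolation=cv2.INTER_CUBIC))
print(readout.read_state())
E
```

```text
top 420.88576505701616 252.60896343373932 190.0072927562855 [0.37401799 0.00302293 1.31594665] [-2.11640912  2.15213234 -0.20853423]
scene 375.3243214195765 246.31919624480074 195.28833812139715 [1.26897224 0.72590006 0.88945542] [-0.92050795 -2.41140041  1.13931766]
{'time': 0.1, 'q': array([ 1.09312802e+00,  2.64687574e-01,  1.60519769e+00, -3.21389915e-05,
        1.27367952e+00, -3.68723201e-02]), 'joint_vel': array([-0.00081965, -0.00088069, -0.00188213,  0.00179994,  0.00160732,
       -0.00028253]), 'joint_torque': array([-4.92832169e-04, -5.16711795e+01, -3.68584514e+01, -1.41381233e-04,
        6.21219995e-03, -3.51722235e-05]), 'tool_pos': array([0.28771388, 0.60994944, 0.24710136]), 'tcp_rot': array([-6.86690731e-01, -3.06514033e+00,  3.00768141e-03]), 'wrist_force': array([-0.85511008,  0.05204258,  0.251504  ]), 'torque': array([-0.00780866,  0.03231689, -0.02588809]), 'grip_force': 0.0, 'width': 1.0008281878691438}
```

View pics/top0.png

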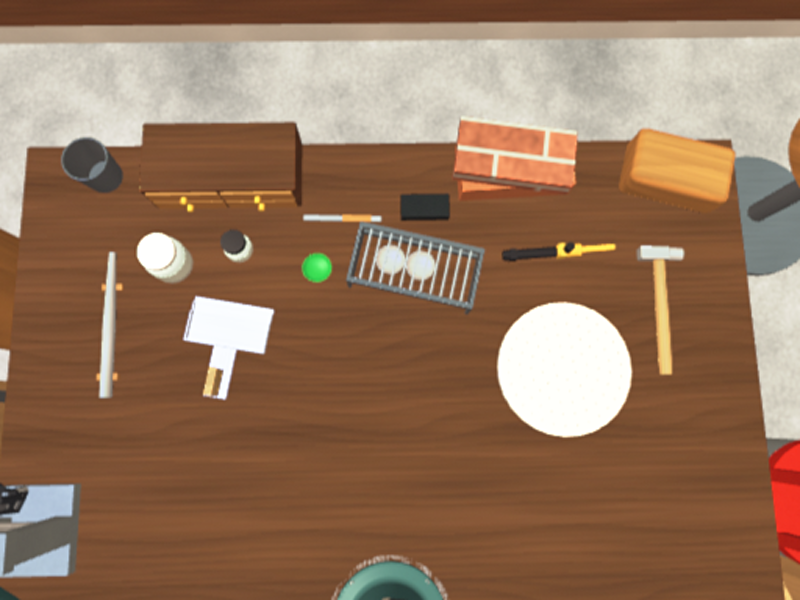

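View pics/scene0.png

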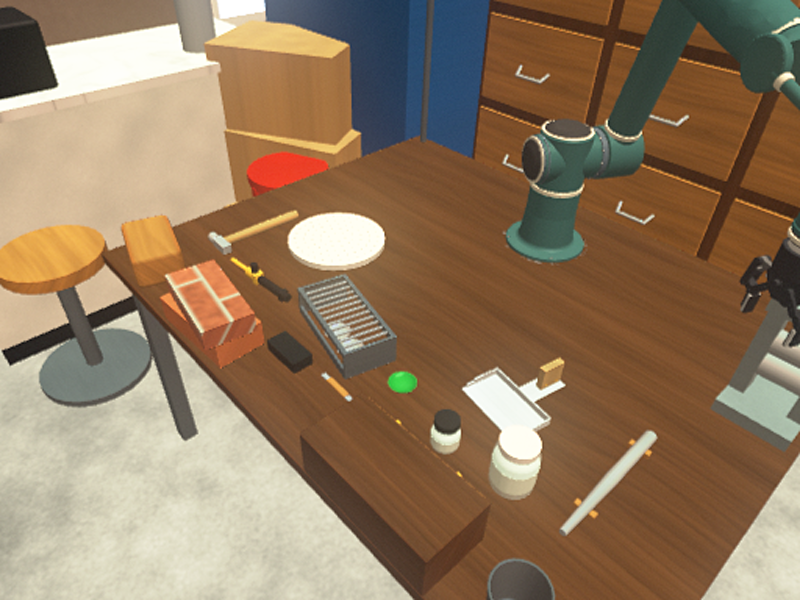

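The top picture shows the scoop's pan at about (230,325) with its grip at (213,382), the shelf at (416,266), silver dishes at (390,260) and (420,265), and the board at (565,370). Candidates for the dishes are the two silver ones under the grate and the green look-alike at (316,267). I choose the silver pair. The scoop is the only one of its kind. Next I'll check the choice in a close crop.

```bash
python3 - <<'E'
from h import *
import pickle
c=pickle.load(open("c0.pkl","rb"))["top"]["color"]
# original px: crop x 110..318 y 130..286
cv2.imwrite("pics/crop0.png",cv2.resize(c[130:260,112:312],(800,520),interpolation=cv2.INTER_CUBIC))
E
```

```text
(no output)
```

View pics/crop0.png

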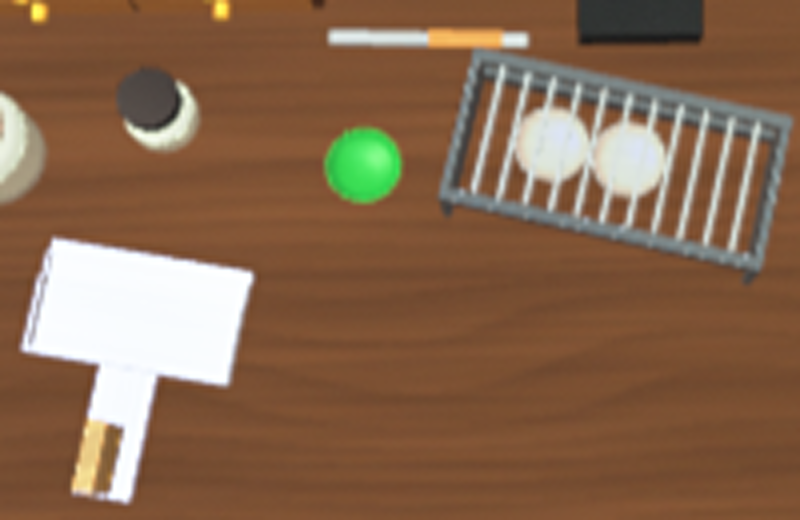

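The crop shows a white rectangular pan with corners at (55,240), (252,272), (229,385) and (25,352). The tail ends at (73..131,498) and the grip top is centred near (91,457). The silver dishes are at (553,145) and (629,160) under the grate, whose corners are at (477,52), (790,120), (760,268) and (443,200). The green dish lies outside the shelf.

```bash
python3 - <<'E'
from h import *
import pickle
from scipy.optimize import least_squares
c=pickle.load(open("c0.pkl","rb"))["top"]
f=lambda p:((p[0]+.5)/4-.5+112,(p[1]+.5)/4-.5+130)
def fit(model,pix,x0):
    def r(s):
        m=R.from_euler('z',s[2]).as_matrix()
        return np.concatenate([w2px(c,m@np.array(q)+[s[0],s[1],0])-f(p) for q,p in zip(model,pix)])
    s=least_squares(r,x0,loss='soft_l1'); print(s.x,np.degrees(s.x[2]),np.round(s.fun,1)); return s.x
print(px2w(c,*f((553,145)),.011),px2w(c,*f((629,160)),.011), px2w(c,565*.64,370*.64,.038))
print("shelf");sh=fit([(.061,.125,.071),(.061,-.125,.071),(-.061,-.125,.071),(-.061,.125,.071)],[(477,52),(790,120),(760,268),(443,200)],[.7,0,-.2])
print("scoop");sc=fit([(.095,.08,.01),(.095,-.08,.01),(.005,-.08,.016),(.005,.08,.016),(-.095,-.022,.002),(-.066,0,.058)],[(55,240),(252,272),(229,385),(25,352),(131,502),(91,457)],[.5,.3,-.2])
m=R.from_euler('z',sc[2]).as_matrix()
print("grip",m@[-.066,0,.045]+[sc[0],sc[1],0])
m=R.from_euler('z',sh[2]).as_matrix()
for p in((553,145),(629,160)): print("dish in shelf",m.T@(px2w(c,*f(p),.011)-[sh[0],sh[1],0]))
img=c["color"]; w=(img.min(2)>180).astype(np.uint8); n,l,st,ce=cv2.connectedComponentsWithStats(w)
for i in range(1,n):
    if st[i,4]>1500: print(st[i],ce[i],px2w(c,*ce[i],.038))
s=readout.read_state(); print(R.from_rotvec(s["tcp_rot"]).as_matrix())
# check with scene
c2=pickle.load(open("c0.pkl","rb"))["scene"]
m=R.from_euler('z',sc[2]).as_matrix()
print("scene grip px800",w2px(c2,m@[-.066,0,.058]+[sc[0],sc[1],0])/.64)
E
```

```text
[ 0.68888792 -0.0119286   0.011     ] [ 0.67575206 -0.07215918  0.011     ] [ 0.45628252 -0.34706403  0.038     ]
shelf
[ 0.6625689  -0.05972631 -0.23438154] -13.429072888676075 [-0.6 -0.8  1.  -0.5  0.7  1.  -1.2  0.3]
scoop
[ 0.51079756  0.32101746 -0.18472644] -10.584045179196385 [-0.6 -0.2  0.2  0.3 -0.1  0.1 -0.  -0.3  0.1  0.2  0.4 -0.1]
grip [0.44592045 0.33314019 0.045     ]
dish in shelf [0.01449879 0.0526032  0.011     ]
dish in shelf [ 0.01571013 -0.00903126  0.011     ]
[    0    24   512   127 27652] [251.987632    60.00018082] [ 1.0377559  -0.02450545  0.038     ]
[ 479  167   33  114 2900] [497.87931034 222.76103448] [ 0.49200607 -0.76940238  0.038     ]
[ 118  190   57   66 1798] [145.41156841 211.95773081] [0.54286504 0.30902778 0.038     ]
[ 319  194   85   86 5720] [360.81293706 236.10839161] [ 0.45841377 -0.34480022  0.038     ]
[[-9.04416345e-01  4.26650093e-01 -8.79314231e-04]
 [ 4.26650997e-01  9.04414623e-01 -1.76551135e-03]
 [ 4.20090653e-05 -1.97191762e-03 -9.99998055e-01]]
scene grip px800 [552.07938824 362.49143057]
```

```bash
cat >> h.py <<'E'
def delta(p,yaw=None,tilt=True):
    """tool-axis shift (m) and turn (deg) from measured pose to TCP p with tool y along scoop y at yaw(deg), pointing down"""
    s=readout.read_state(); M=R.from_rotvec(s["tcp_rot"])
    y=np.radians(yaw); T=R.from_matrix(np.array([[-np.cos(y),-np.sin(y),0],[-np.sin(y),np.cos(y),0],[0,0,-1]]).T.T @ np.eye(3)) if 0 else R.from_euler('z',yaw,degrees=True)*R.from_matrix([[-1,0,0],[0,1,0],[0,0,-1]])
    print("shift",np.round(M.inv().apply(np.array(p)-s["tool_pos"]),4),"turn",np.round((M.inv()*T).as_rotvec(degrees=True),2),"at",np.round(s["tool_pos"],4),"t",s["time"])
E
python3 -c "
from h import *
delta([.446,.333,.15],-10.6)"
```

```text
shift [-0.2613 -0.1828  0.0975] turn [ -0.11  -0.02 -14.66] at [0.2877 0.6099 0.2471] t 0.1
```

Call:
jog_arm:
  deltas: [-0.261,-0.183,0.097,-0.1,0,-14.7,1,-0.261,-0.183,0.097,-0.1,0,-14.7,1,-0.261,-0.183,0.097,-0.1,0,-14.7,1,-0.261,-0.183,0.097,-0.1,0,-14.7,1,-0.261,-0.183,0.097,-0.1,0,-14.7,1,-0.261,-0.183,0.097,-0.1,0,-14.7,1,-0.261,-0.183,0.097,-0.1,0,-14.7,1,-0.261,-0.183,0.097,-0.1,0,-14.7,1]

```text
time: 0.9
tool_pos: [0.4461, 0.3293, 0.1488]
tcp_rot: [-0.296, -3.125, 0.004]
wrist_force: [-0.2, 0.6, -0.4]
width: 1.004
grip_force: 0.0
```

Call:
jog_arm:
  deltas: [0,0,0,0,0,0,1,0,0,0,0,0,0,1,0,0,0,0,0,0,1]

```text
time: 1.2
tool_pos: [0.4457, 0.335, 0.1519]
tcp_rot: [0.286, 3.127, 0.004]
wrist_force: [-0.3, -0.0, 0.4]
width: 1.001
grip_force: 0.0
```

```bash
python3 -c "
from h import *
import pickle
c=read_camera('wrist');pickle.dump(c,open('w1.pkl','wb'))
cv2.imwrite('pics/w1.png',cv2.resize(c['color'],(800,600),interpolation=cv2.INTER_CUBIC))
m=R.from_euler('z',-.1847).as_matrix()
for q in [(-.093,.008,.058),(-.093,-.008,.058),(-.039,-.008,.058),(-.039,.008,.058)]:print(w2px(c,m@np.array(q)+[.5108,.3210,0])/.64)
delta([.446,.333,.043],-10.6)"
```

```text
[412.89845078 264.74855412]
[378.78583019 264.67417937]
[379.93938312 368.33700401]
[411.59110852 368.38535766]
shift [-0.0005 -0.0021  0.1088] turn [0.15 0.05 0.15] at [0.4457 0.3349 0.1518] t 1.25
```

View pics/w1.png

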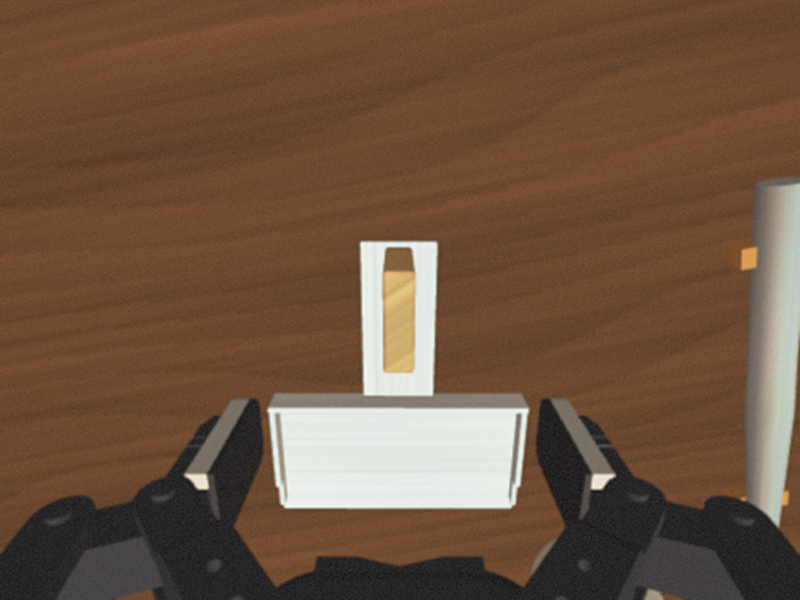

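The wrist picture shows the grip top at columns 383–415 and rows 270–373, centred between the fingers (mid column about 401) and square to them. It lies about 2 mm forward of my estimate. I'll descend and close.

Call:
jog_arm:
  deltas: [-0.001,-0.001,0.04,0.1,0,0.2,1,-0.002,-0.001,0.075,0.1,0,0.2,1,-0.002,-0.001,0.095,0.1,0,0.2,1,-0.002,-0.001,0.108,0.1,0,0.2,1,-0.002,-0.001,0.108,0.1,0,0.2,1,-0.002,-0.001,0.108,0.1,0,0.2,1]

```text
time: 1.85
tool_pos: [0.4482, 0.3333, 0.044]
tcp_rot: [0.293, 3.127, 0.001]
wrist_force: [-1.0, 0.2, 0.7]
width: 1.002
grip_force: 0.0
```

Call:
jog_arm:
  deltas: [0,0,0,0,0,0,-0.3,0,0,0,0,0,0,-0.6,0,0,0,0,0,0,-1,0,0,0,0,0,0,-1,0,0,0,0,0,0,-1,0,0,0,0,0,0,-1,0,0,0,0,0,0,-1,0,0,0,0,0,0,-1]
  squeeze: 70

```text
time: 2.65
tool_pos: [0.4484, 0.3328, 0.044]
tcp_rot: [0.294, 3.127, 0.001]
wrist_force: [0.1, 0.4, 5.6]
width: 0.173
grip_force: 69.5
```

```bash
python3 -c "
from h import *
delta([.446,.333,.043],-10.6)"
```

```text
shift [ 0.0023 -0.0003  0.001 ] turn [ 0.05  0.06 -0.16] at [0.4484 0.3328 0.044 ] t 2.65
```

Call:
jog_arm:
  deltas: [0,0,-0.01,0,0,0,-1,0,0,-0.03,0,0,0,-1,0,0,-0.04,0,0,0,-1,0,0,-0.04,0,0,0,-1]
  squeeze: 110

```text
time: 3.05
tool_pos: [0.4486, 0.3329, 0.0847]
tcp_rot: [0.294, 3.126, 0.002]
wrist_force: [-0.1, 0.3, -2.6]
width: 0.169
grip_force: 107.3
```

```bash
python3 -c "
from h import *
delta([.422,.018,.084],-13)"
```

```text
shift [-3.260e-02 -3.144e-01  2.000e-04] turn [0.1  0.12 2.24] at [0.4486 0.3329 0.0847] t 3.05
```

Call:
jog_arm:
  deltas: [0,-0.02,0,0,0,0.5,-1,-0.003,-0.06,0,0,0,1,-1,-0.009,-0.105,0,0,0,1.5,-1,-0.015,-0.15,0,0,0,2,-1,-0.02,-0.2,0,0,0,2.2,-1,-0.026,-0.25,0,0,0,2.2,-1,-0.031,-0.295,0,0,0,2.2,-1,-0.033,-0.314,0,0,0,2.2,-1]

```text
time: 3.85
tool_pos: [0.4197, 0.0148, 0.0823]
tcp_rot: [-0.358, -3.119, 0.002]
wrist_force: [0.5, 1.0, -3.6]
width: 0.169
grip_force: 108.2
```

Call:
jog_arm:
  deltas: [0,0,0,0,0,0,-1,0,0,0,0,0,0,-1,0,0,0,0,0,0,-1]

```text
time: 4.15
tool_pos: [0.4214, 0.0185, 0.0829]
tcp_rot: [-0.353, -3.121, -0.0]
wrist_force: [0.1, -0.1, -3.0]
width: 0.17
grip_force: 108.1
```

```bash
python3 -c "
from h import *
import pickle
cs={n:read_camera(n) for n in('top','scene')};pickle.dump(cs,open('c2.pkl','wb'))
t=cs['top']['color'][130:260,180:330];s=cs['scene']['color'][160:280,180:360]
cv2.imwrite('pics/c2.png',np.vstack([cv2.resize(t,(450,390)),np.zeros((0,450,3),np.uint8)]) if 0 else np.hstack([cv2.resize(t,(400,346),interpolation=2),cv2.resize(s,(400,346),interpolation=2)]))
delta([.422,.018,.044],-13)"
```

```text
shift [-0.0006 -0.0007  0.0391] turn [ 0.   -0.01  0.14] at [0.4216 0.0188 0.0831] t 4.25
```

View pics/c2.png

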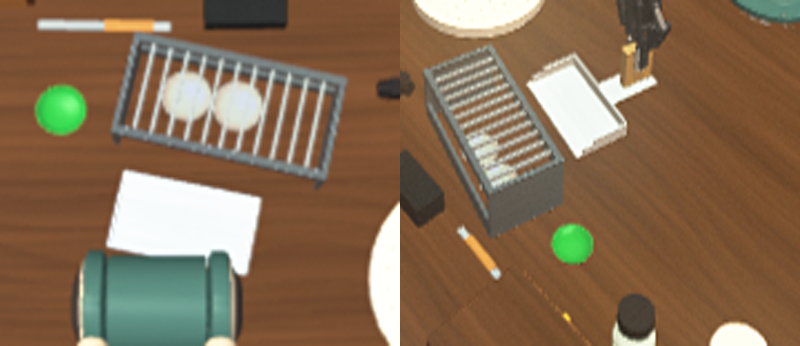

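The left half (top) shows the scoop's front corners at about (125,170) and (261,198), facing the shelf, with the dishes at (186,97) and (238,106). The right half (scene) shows the scoop held level. I'll check the lateral alignment in numbers.

```bash
python3 -c "
from h import *
import pickle
c=pickle.load(open('c2.pkl','rb'))['top']
P=lambda x,y,z:px2w(c,(x+.5)*.375-.5+180,(y+.5)*130/346-.5+130,z)[:2]
a,b=P(125,170,.049),P(261,198,.049);d,e=P(186,97,.011),P(238,106,.011)
print(a,b,d,e,np.linalg.norm(a-b),np.linalg.norm(d-e),np.degrees(np.arctan2((a-b)[0]*-1,(a-b)[1])),np.degrees(np.arctan2(-(d-e)[0],(d-e)[1])))
y=np.radians(-13);u=np.array([np.cos(y),np.sin(y)]);v=np.array([-u[1],u[0]])
print('lip->dishmid along,lat',((d+e)/2-(a+b)/2)@u,((d+e)/2-(a+b)/2)@v)
for n,q in(('mouthL',P(118,137,.06)),('mouthR',P(318,180,.06))):print(n,q)
delta([.422,.018,.044],-13)"
```

```text
[0.59398039 0.0611183 ] [ 0.55906606 -0.09375045] [ 0.68806493 -0.01052157] [ 0.67610964 -0.0723671 ] 0.15875559974517311 0.06299045793374693 -12.704629692178003 -10.94083755305441
lip->dishmid along,lat 0.1085110887190577 -0.000737480322808583
mouthL [0.63046918 0.06832642]
mouthR [ 0.57710888 -0.15828243]
shift [-0.0006 -0.0007  0.0391] turn [ 0.   -0.01  0.14] at [0.4216 0.0188 0.0831] t 4.25
```

Call:
jog_arm:
  deltas: [0,0,0.01,0,0,0,-1,0,0,0.025,0,0,0,-1,0,0,0.034,0,0,0,-1,0,0,0.037,0,0,0,-1,0,0,0.038,0,0,0,-1,0,0,0.039,0,0,0,-1,0,0,0.039,0,0,0,-1]

```text
time: 4.95
tool_pos: [0.4221, 0.0178, 0.0446]
tcp_rot: [0.354, 3.121, 0.0]
wrist_force: [-0.3, -0.4, -2.6]
width: 0.165
grip_force: 108.1
```

Call:
jog_arm:
  deltas: [0,0,0.0005,0,0,0,-1,0,0,0.001,0,0,0,-1,0,0,0.001,0,0,0,-1]

```text
time: 5.25
tool_pos: [0.4221, 0.0177, 0.044]
tcp_rot: [0.354, 3.12, 0.0]
wrist_force: [-3.3, -0.4, 3.0]
width: 0.173
grip_force: 109.2
```

Call:
jog_arm:
  deltas: [-0.005,0,0,0,0,0,-1,-0.015,0,0,0,0,0,-1,-0.025,0,0,0,0,0,-1,-0.035,0,0,0,0,0,-1,-0.045,0,0,0,0,0,-1,-0.055,0,0,0,0,0,-1,-0.062,0,0,0,0,0,-1,-0.065,0,0,0,0,0,-1]

```text
time: 6.05
tool_pos: [0.4857, 0.0032, 0.044]
tcp_rot: [0.355, 3.121, 0.0]
wrist_force: [-7.2, 1.4, 11.5]
width: 0.169
grip_force: 110.0
```

Call:
jog_arm:
  deltas: [-0.005,0,0,0,0,0,-1,-0.01,0,0,0,0,0,-1,-0.015,0,0,0,0,0,-1,-0.02,0,0,0,0,0,-1,-0.025,0,0,0,0,0,-1,-0.03,0,0,0,0,0,-1,-0.035,0,0,0,0,0,-1,-0.04,0,0,0,0,0,-1]

```text
time: 6.85
tool_pos: [0.5238, -0.0056, 0.044]
tcp_rot: [-0.354, -3.121, -0.0]
wrist_force: [-5.9, 0.7, 8.9]
width: 0.173
grip_force: 109.9
```

Call:
jog_arm:
  deltas: [-0.004,0,0,0,0,0,-1,-0.008,0,0,0,0,0,-1,-0.012,0,0,0,0,0,-1,-0.016,0,0,0,0,0,-1,-0.02,0,0,0,0,0,-1,-0.024,0,0,0,0,0,-1,-0.027,0,0,0,0,0,-1,-0.029,0,0,0,0,0,-1]

```text
time: 7.65
tool_pos: [0.5522, -0.0121, 0.044]
tcp_rot: [-0.355, -3.121, -0.0]
wrist_force: [-4.3, 1.3, 7.7]
width: 0.169
grip_force: 109.8
```

```bash
python3 -c "
from h import *
import pickle
cs={n:read_camera(n) for n in('top','scene')};pickle.dump(cs,open('c3.pkl','wb'))
t=cs['top']['color'][130:220,210:315];s=cs['scene']['color'][165:245,180:273]
cv2.imwrite('pics/c3.png',np.hstack([cv2.resize(t,(400,343),interpolation=2),cv2.resize(s,(400,343),interpolation=2)]))"
```

```text
(no output)
```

View pics/c3.png

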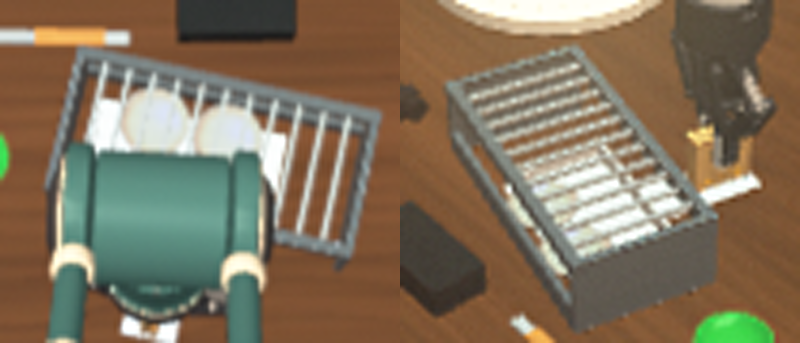

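The top half shows both dishes (155,120) and (230,135) ahead of the arm, still overhanging the lip line by about 12 mm and against the fence. I'll advance a few millimetres more.

Call:
jog_arm:
  deltas: [-0.002,0,0,0,0,0,-1,-0.004,0,0,0,0,0,-1,-0.006,0,0,0,0,0,-1,-0.008,0,0,0,0,0,-1,-0.008,0,0,0,0,0,-1]

```text
time: 8.25
tool_pos: [0.5605, -0.014, 0.044]
tcp_rot: [0.354, 3.121, 0.0]
wrist_force: [-2.9, 0.4, 4.8]
width: 0.169
grip_force: 109.4
```

Call:
jog_arm:
  deltas: [-0.001,0,0,0,0,0,-1,-0.002,0,0,0,0,0,-1,-0.003,0,0,0,0,0,-1,-0.003,0,0,0,0,0,-1]

```text
time: 8.65
tool_pos: [0.5627, -0.0145, 0.044]
tcp_rot: [-0.354, -3.121, -0.0]
wrist_force: [-4.3, 1.4, 7.3]
width: 0.173
grip_force: 109.7
```

Call:
jog_arm:
  deltas: [0.0005,0,0,0,0,0,-1,0.002,0,0,0,0,0,-1,0.0045,0,0,0,0,0,-1,0.008,0,0,0,0,0,-1,0.0125,0,0,0,0,0,-1,0.018,0,0,0,0,0,-1,0.024,0,0,0,0,0,-1,0.031,0,0,0,0,0,-1]

```text
time: 9.45
tool_pos: [0.5333, -0.0078, 0.0441]
tcp_rot: [0.354, 3.119, 0.0]
wrist_force: [-0.2, 0.3, 0.5]
width: 0.167
grip_force: 108.6
```

```bash
python3 -c "
from h import *
import pickle
cs={n:read_camera(n) for n in('top','scene')};pickle.dump(cs,open('c4.pkl','wb'))
t=cs['top']['color'][130:220,210:315];s=cs['scene']['color'][165:245,180:273]
cv2.imwrite('pics/c4.png',np.hstack([cv2.resize(t,(400,343),interpolation=2),cv2.resize(s,(400,343),interpolation=2)]))"
```

```text
(no output)
```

View pics/c4.png

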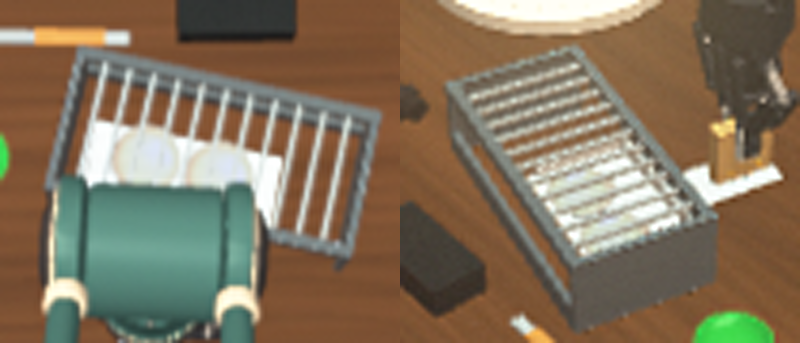

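The dishes at (147,155) and (218,165) have come out with the pan and their rims are now just inside the front edge. I'll continue the withdrawal.

Call:
jog_arm:
  deltas: [0.0005,0,0,0,0,0,-1,0.002,0,0,0,0,0,-1,0.0045,0,0,0,0,0,-1,0.008,0,0,0,0,0,-1,0.0125,0,0,0,0,0,-1,0.018,0,0,0,0,0,-1,0.025,0,0,0,0,0,-1,0.033,0,0,0,0,0,-1]

```text
time: 10.35
tool_pos: [0.5012, -0.0004, 0.044]
tcp_rot: [0.354, 3.119, 0.0]
wrist_force: [7.4, -1.2, 3.2]
width: 0.167
grip_force: 109.5
```

Call:
jog_arm:
  deltas: [0.0005,0,0,0,0,0,-1,0.002,0,0,0,0,0,-1,0.0045,0,0,0,0,0,-1,0.008,0,0,0,0,0,-1,0.0125,0,0,0,0,0,-1,0.018,0,0,0,0,0,-1,0.025,0,0,0,0,0,-1,0.033,0,0,0,0,0,-1]

```text
time: 11.15
tool_pos: [0.4691, 0.007, 0.044]
tcp_rot: [0.354, 3.119, 0.0]
wrist_force: [4.9, 0.1, 0.2]
width: 0.167
grip_force: 108.6
```

Call:
jog_arm:
  deltas: [0.0005,0,0,0,0,0,-1,0.002,0,0,0,0,0,-1,0.0045,0,0,0,0,0,-1,0.008,0,0,0,0,0,-1,0.0125,0,0,0,0,0,-1,0.018,0,0,0,0,0,-1,0.025,0,0,0,0,0,-1,0.033,0,0,0,0,0,-1]

```text
time: 11.95
tool_pos: [0.437, 0.0144, 0.044]
tcp_rot: [0.354, 3.119, 0.0]
wrist_force: [5.6, -1.3, 18.5]
width: 0.165
grip_force: 112.3
```

```bash
python3 -c "
from h import *
import pickle
cs={n:read_camera(n) for n in('top','scene')};pickle.dump(cs,open('c5.pkl','wb'))
t=cs['top']['color'][130:256,190:337];s=cs['scene']['color'][150:270,180:320]
cv2.imwrite('pics/c5.png',np.hstack([cv2.resize(t,(400,343),interpolation=2),cv2.resize(s,(400,343),interpolation=2)]))
c=cs['top']
for q in((.061,.125),(-.061,-.125)):print(0)
delta([.42,.018,.044],-13)"
```

```text
0
0
shift [ 0.0161 -0.0003 -0.    ] turn [0.01 0.05 0.05] at [0.4358 0.0147 0.044 ] t 12.05
```

View pics/c5.png

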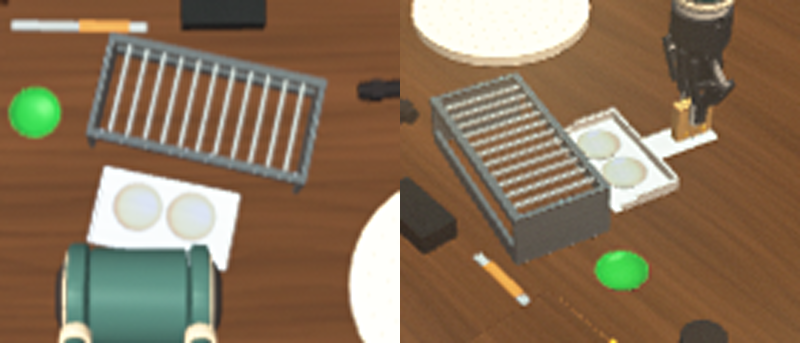

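Both dishes sit well inside the pan (top half at (137,207) and (191,216), front edge ahead of them), and the shelf is clear. I'll back off a little and lift.

Call:
jog_arm:
  deltas: [0.0005,0,0,0,0,0,-1,0.002,0,0,0,0,0,-1,0.0045,0,0,0,0,0,-1,0.008,0,0,0,0,0,-1,0.0125,0,0,0,0,0,-1,0.016,0,0,0,0,0,-1,0.016,0,0,0,0,0,-1,0.016,0,0,0,0,0,-1]

```text
time: 12.85
tool_pos: [0.4208, 0.0182, 0.044]
tcp_rot: [0.354, 3.12, 0.0]
wrist_force: [1.0, -0.2, 9.7]
width: 0.169
grip_force: 110.6
```

Call:
jog_arm:
  deltas: [0,0,-0.001,0,0,0,-1,0,0,-0.004,0,0,0,-1,0,0,-0.01,0,0,0,-1,0,0,-0.018,0,0,0,-1,0,0,-0.027,0,0,0,-1,0,0,-0.035,0,0,0,-1,0,0,-0.04,0,0,0,-1,0,0,-0.042,0,0,0,-1]

```text
time: 13.65
tool_pos: [0.4212, 0.018, 0.0863]
tcp_rot: [0.354, 3.12, 0.0]
wrist_force: [-0.7, -0.1, -4.1]
width: 0.167
grip_force: 108.6
```

Call:
jog_arm:
  deltas: [0,0,-0.002,0,0,0,-1,0,0,-0.006,0,0,0,-1,0,0,-0.013,0,0,0,-1,0,0,-0.021,0,0,0,-1,0,0,-0.03,0,0,0,-1,0,0,-0.038,0,0,0,-1,0,0,-0.043,0,0,0,-1,0,0,-0.045,0,0,0,-1]

```text
time: 14.45
tool_pos: [0.4212, 0.018, 0.1313]
tcp_rot: [0.354, 3.12, 0.0]
wrist_force: [-0.3, 0.2, -3.6]
width: 0.172
grip_force: 108.6
```

```bash
python3 -c "
from h import *
import pickle
cs={n:read_camera(n) for n in('top','scene')};pickle.dump(cs,open('c6.pkl','wb'))
t=cs['top']['color'][130:256,190:337];s=cs['scene']['color'][150:270,200:340]
cv2.imwrite('pics/c6.png',np.hstack([cv2.resize(t,(400,343),interpolation=2),cv2.resize(s,(400,343),interpolation=2)]))
delta([.394,-.331,.129],-13)"
```

```text
shift [-0.0521 -0.3462  0.0017] turn [0.01 0.06 0.04] at [0.4209 0.018  0.1307] t 14.55
```

View pics/c6.png

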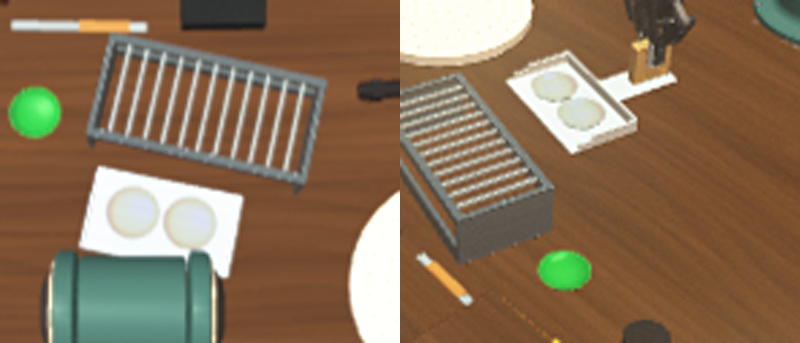

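The scoop is level with both dishes in its pan (scene half at (555,86) and (582,113)). I'll carry it to the board.

Call:
jog_arm:
  deltas: [-0.0002,-0.001,0,0,0,0,-1,-0.0005,-0.0035,0,0,0,0,-1,-0.0011,-0.0075,0,0,0,0,-1,-0.002,-0.013,0,0,0,0,-1,-0.003,-0.02,0,0,0,0,-1,-0.0043,-0.0285,0,0,0,0,-1,-0.0058,-0.0385,0,0,0,0,-1,-0.0075,-0.05,0,0,0,0,-1]

```text
time: 15.35
tool_pos: [0.4166, -0.0333, 0.1303]
tcp_rot: [0.354, 3.121, -0.0]
wrist_force: [0.3, -0.2, -3.3]
width: 0.167
grip_force: 108.7
```

Call:
jog_arm:
  deltas: [-0.002,-0.013,0,0,0,0,-1,-0.004,-0.027,0,0,0,0,-1,-0.0062,-0.041,0,0,0,0,-1,-0.0083,-0.055,0,0,0,0,-1,-0.0104,-0.069,0,0,0,0,-1,-0.0125,-0.083,0,0,0,0,-1,-0.0146,-0.097,0,0,0,0,-1,-0.0167,-0.111,0,0,0,0,-1]

```text
time: 16.15
tool_pos: [0.4078, -0.1457, 0.1303]
tcp_rot: [0.355, 3.121, -0.0]
wrist_force: [-1.6, -0.2, -4.1]
width: 0.166
grip_force: 108.6
```

Call:
jog_arm:
  deltas: [-0.0021,-0.014,0,0,0,0,-1,-0.0042,-0.028,0,0,0,0,-1,-0.0063,-0.042,0,0,0,0,-1,-0.0084,-0.056,0,0,0,0,-1,-0.0105,-0.07,0,0,0,0,-1,-0.0126,-0.084,0,0,0,0,-1,-0.0147,-0.098,0,0,0,0,-1,-0.0168,-0.112,0,0,0,0,-1]

```text
time: 16.95
tool_pos: [0.3993, -0.2584, 0.1303]
tcp_rot: [0.354, 3.121, -0.0]
wrist_force: [-0.6, 0.4, -4.7]
width: 0.167
grip_force: 108.6
```

Call:
jog_arm:
  deltas: [-0.002,-0.013,0,0,0,0,-1,-0.0038,-0.0255,0,0,0,0,-1,-0.0056,-0.037,0,0,0,0,-1,-0.007,-0.047,0,0,0,0,-1,-0.0083,-0.0555,0,0,0,0,-1,-0.0094,-0.0625,0,0,0,0,-1,-0.0102,-0.068,0,0,0,0,-1,-0.0107,-0.072,0,0,0,0,-1]

```text
time: 17.75
tool_pos: [0.3937, -0.3302, 0.1303]
tcp_rot: [0.355, 3.121, 0.0]
wrist_force: [1.6, -0.2, -3.9]
width: 0.168
grip_force: 108.6
```

Call:
jog_arm:
  deltas: [0,-0.001,0,0,0,0,-1,0,-0.001,0,0,0,0,-1,0,-0.001,0,0,0,0,-1]

```text
time: 18.05
tool_pos: [0.3934, -0.3304, 0.1302]
tcp_rot: [0.354, 3.122, 0.0]
wrist_force: [-0.1, -0.2, -3.5]
width: 0.168
grip_force: 108.6
```

```bash
python3 -c "
from h import *
import pickle
cs={n:read_camera(n) for n in('top','scene')};pickle.dump(cs,open('c7.pkl','wb'))
t=cs['top']['color'][150:304,290:470];s=cs['scene']['color'][90:210,140:280]
cv2.imwrite('pics/c7.png',np.hstack([cv2.resize(t,(400,343),interpolation=2),cv2.resize(s,(400,343),interpolation=2)]))
delta([.394,-.331,.082],-13)"
```

```text
shift [-0.0006 -0.0004  0.0483] turn [0.01 0.01 0.06] at [ 0.3935 -0.3304  0.1303] t 18.15
```

View pics/c7.png

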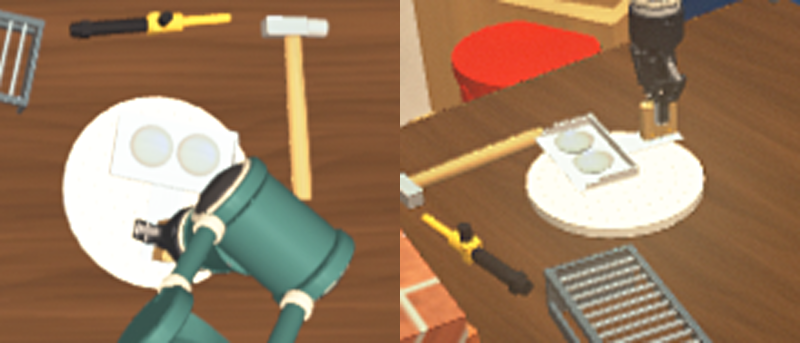

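Both dishes are still in the pan, (150,146) and (197,155), and the scoop is held level over the board. I'll lower it.

Call:
jog_arm:
  deltas: [0,0,0.002,0,0,0,-1,0,0,0.007,0,0,0,-1,0,0,0.014,0,0,0,-1,0,0,0.022,0,0,0,-1,0,0,0.03,0,0,0,-1,0,0,0.037,0,0,0,-1,0,0,0.042,0,0,0,-1,0,0,0.045,0,0,0,-1]

```text
time: 18.95
tool_pos: [0.3931, -0.3305, 0.0844]
tcp_rot: [-0.354, -3.121, -0.001]
wrist_force: [-0.4, 0.6, -4.1]
width: 0.164
grip_force: 108.6
```

Call:
jog_arm:
  deltas: [0,0,0.001,0,0,0,-1,0,0,0.0018,0,0,0,-1,0,0,0.0025,0,0,0,-1,0,0,0.0028,0,0,0,-1,0,0,0.0028,0,0,0,-1]

```text
time: 19.45
tool_pos: [0.3936, -0.3309, 0.0827]
tcp_rot: [0.354, 3.121, -0.0]
wrist_force: [0.1, 0.6, -3.9]
width: 0.166
grip_force: 108.6
```

Call:
jog_arm:
  deltas: [0,0,0.0004,0,0,0,-1,0,0,0.0008,0,0,0,-1,0,0,0.0008,0,0,0,-1]

```text
time: 19.75
tool_pos: [0.3936, -0.331, 0.082]
tcp_rot: [0.354, 3.121, -0.001]
wrist_force: [-1.2, 0.4, -1.2]
width: 0.168
grip_force: 109.2
```

Call:
jog_arm:
  deltas: [0,0,0.0004,0,0,0,-1,0,0,0.0004,0,0,0,-1]

```text
time: 19.95
tool_pos: [0.3936, -0.331, 0.082]
tcp_rot: [0.354, 3.121, -0.0]
wrist_force: [-2.3, 1.8, 4.5]
width: 0.168
grip_force: 109.8
```

Call:
jog_arm:
  deltas: [0,0,0,0,0,0,-1,0,0,0,0,0,0,-1,0,0,0,0,0,0,-0.5,0,0,0,0,0,0,-0.3,0,0,0,0,0,0,0,0,0,0,0,0,0,0.3,0,0,0,0,0,0,0.5,0,0,0,0,0,0,0.5]
  squeeze: 20

```text
time: 20.75
tool_pos: [0.3935, -0.3308, 0.0813]
tcp_rot: [0.354, 3.121, -0.0]
wrist_force: [-0.2, -1.2, -0.0]
width: 0.752
grip_force: 0.0
```

Call:
jog_arm:
  deltas: [0,0,0,0,0,0,0.5,0,0,-0.01,0,0,0,0.5,0,0,-0.03,0,0,0,0.5,0,0,-0.06,0,0,0,0.5,0,0,-0.1,0,0,0,0.5,0,0,-0.14,0,0,0,0.5,0,0,-0.15,0,0,0,0.5,0,0,-0.15,0,0,0,0.5]

```text
time: 21.55
tool_pos: [0.3947, -0.332, 0.2347]
tcp_rot: [0.354, 3.116, -0.006]
wrist_force: [0.2, 0.0, 0.6]
width: 0.75
grip_force: 0.0
```

Call:
jog_arm:
  deltas: [0,0.05,0,0,0,0,0.5,0,0.1,0,0,0,0,0.5,0,0.15,0,0,0,0,0.5,0,0.2,0,0,0,0,0.5,0,0.25,0,0,0,0,0.5,0,0.25,0,0,0,0,0.5,0,0.25,0,0,0,0,0.5,0,0.25,0,0,0,0,0.5]

```text
time: 22.35
tool_pos: [0.4486, -0.0877, 0.2301]
tcp_rot: [-0.355, -3.119, 0.001]
wrist_force: [0.2, -0.4, -1.0]
width: 0.751
grip_force: 0.0
```

```bash
python3 -c "
from h import *
import pickle
cs={n:read_camera(n) for n in('top','scene')};pickle.dump(cs,open('c8.pkl','wb'))
t=cs['top']['color'][150:304,290:470];s=cs['scene']['color'][90:210,140:280]
cv2.imwrite('pics/c8.png',np.hstack([cv2.resize(t,(400,343),interpolation=2),cv2.resize(s,(400,343),interpolation=2)]))
print(readout.read_state()['joint_vel'])"
```

```text
[-0.00778294 -0.00199836 -0.00762428  0.00286853  0.0021012   0.00158909]
```

View pics/c8.png

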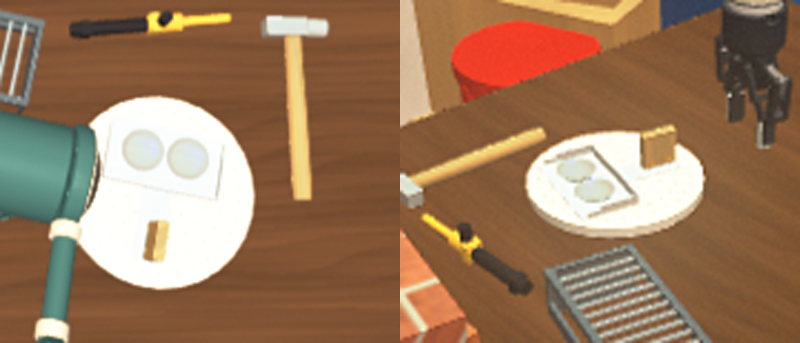

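The scoop lies flat in the middle of the board: pan at (164,158), grip at (157,240), board centre at (158,193). Both dishes are in it and the gripper is clear.

```bash
python3 -c "
from h import *
print(finish_job())"
```

```text
the job is handed in; nothing more can be done
None
```

The job is handed in: the scoop lies flat in the middle of the soldering board with both silver dishes in its pan, the gripper never touched the dishes, and nothing else appeared moved in the last pictures (about 22 s of the 64 s used).

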